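Index the antenna turntable to the green bearing

ROBOT

A 7-joint arm with a two-finger parallel gripper is mounted at the origin on the work surface. World frame = base frame: x ahead of the robot, y to its left, z up, the work surface at z = 0. Lengths are in m, angles in rad, forces in N, time in s.
With the tool pointing down it reaches from about 0.425 to 0.925 m from the base axis. Payload 6.8 kg.
Tool frame: the origin (TCP) lies midway between the tips of the shut fingers; the grasp point (between the pads) lies 19 mm behind it; z points along the fingers, y is the line along which they close (so a half turn about z gives the same grasp; the last joint's range is limited). The gripper opens to 85 mm and grips with 20 to 120 N. Pads are 22 mm wide; open, the fingers measure 114 mm over their backs; the gripper's body (76 mm by 85 mm) begins 54 mm behind the grasp point. The pads swing forward as they close: fully open they stand 13 mm farther back than shut.
Start: joints at [-1.341, 0.477, 0.022, 1.555, -0.011, 1.109, -0.083], TCP at [0.224, 0.637, 0.231] pointing down, gripper open.
Joint ranges: [-2.96, 2.96], [-0.34, 2.1], [-1.41, 1.46], [0.24, 2.44], [-1.37, 4.51], [0.17, 1.92], [-2.96, 2.96]. Speed limits (rad/s): [2.39, 2.39, 3.14, 3.14, 3.14, 3.14, 3.14].

INTERFACE

Orientations are given as [roll, pitch, yaw] about the fixed x, y, z axes, in that order (R = Rz(yaw) Ry(pitch) Rx(roll)).
In Python, from cell import env gives the robot as it stands. The module is installed in compiled form; this text tells all that it offers.
- The arm moves only by the tool send_rows, never from a script. Its argument "plan" is a list of rows, each an object of numbers: "x", "y", "z": the shift along the tool's x, y, z in m; "roll": the turn about the tool's z in rad; "jaw": the closure, from 0 (fully open) to 1 (shut). In form: [{"x": .., "y": .., "z": .., "roll": .., "jaw": ..}, ...]. A call has 1 to 10 rows; each row shifts and turns the commanded pose from where the row before left it, along the tool's axes as they then stand; what a row does not reach is not made up. A row lasts 1/12 s, in which the tool goes at most 41.7 mm and 7.16 degrees, less where a joint would pass 70% of its speed; a pose out of reach is approached as far as the arm can. A call with a gripper value outside its range is refused whole. The fingers move at their own pace and stop on an object; the grip force is fixed at half the most. Time passes only in rows, so rows that do not move let the fingers close. It gives the time, the measured TCP pose, the force, the opening and the grip force at its end, in the units of the state.
- env.read_state(): the state, without advancing time (a new reading comes with each control period).
- env.grab_frame(name): name is "scene" or "side" or "wrist"; returns (picture, depth): 384x512x3 uint8, blue, green, red; 384x512 float32, m along the optical axis (not along the pixel's ray), 0 where there is no reading.
- env.camera_params(name): a dict with "mtx" (3x3 intrinsics, pixels), "eye" and "attitude" of the camera in the world. Camera axes: x right, y up, looking along -z (the intrinsics and any distortion apply to the point x, -y, -z); pixel columns grow to the right and rows downward; lengths in m; the calibration is good to about 2 mm. A picture is of the moment at which its call begins: read the wrist's pose just before it. camera_params takes no time and is no camera call; for the wrist camera it gives the pose at the moment of the call.
- env.finish_job(): hands the job in; it is judged then, once.
The state is a dict: "t": time; "joint_positions": joint angles; "joint_velocities": joint speeds; "joint_efforts": joint torques, N m; "position": TCP position; "tcp_rot": TCP orientation; "contact_force": force on the tool from outside, world axes, zero at the start; "ft_torque": the same for the moment, N m; "opening": finger opening in m; "grip_force": force on a finger pad.
Only numpy, scipy, OpenCV 4.12 (cv2) and the standard library are available. Lean on these libraries where they do the work, as an engineer would, in place of code of your own. Each camera call takes 0.05 s, during which the arm holds its last target. There are 200 camera calls.

TASK

The small white antenna stands on an indexing turntable. Pull up the T-handle of the spring plunger, swing the blue arm one hole round towards the green tag (never to the red one), and let the pin spring fully home in the hole by the green tag, feeling for the hole gently: do not force the arm against a pin that is in a hole. Let go at the end, and leave the mug, the handheld radio and the screwdriver where they stand.

Things in the scene. Friction and masses are not known exactly. Their poses are not given: they have to be found in the camera images.
- index_ring: Aluminium index ring, 229 mm across, fixed on the grey disc, its top 28.5 mm above the table, with a dark steel shoe (44 by 30 mm) clamped on it near each tag. Same origin and axes as the turntable. The pin starts in the ring's own 11 mm hole; the next hole each way is in a shoe. The pin presses on it with 10 N while sliding on top; more than 25 N in all on the ring or a shoe is forcing.
- turntable: Fixed grey disc 284 mm across and 15 mm high. Origin: centre of its underside, on the vertical pivot axis; z up. x points from the pivot to the hole in which the pin starts. The blue arm, the antenna and the plunger turn on it.
- handle (a point): Centre of the plunger's black T-handle (yellow line on top): a bar 40 mm long along the arm (its x, radially outwards), 16 mm wide across (y), 18 mm high (z up), 100 mm from the pivot axis, its centre 85 mm above the table when the pin is home; below the bar, 18 mm of bare 9 mm pin down to a 20 mm collar on the arm. Grip it across its width from above.
- plunger (a joint): Height of the spring plunger in m: 0 = pin fully home in a hole, 0.0095 = pin tip level with the top of the index ring (0.009 on the shoes), 0.013 = end stop. Lifting takes 7 N at first and 12 N at the top, so grip firmly (over 30 N). Let go between holes, it stays at about 0.009 with the tip sliding on the ring and snaps to 0 when it comes over a hole.
- stage (a joint): Angle of the blue arm and antenna about the vertical pivot in rad: 0 at the start, positive anticlockwise from above (left, towards the turntable's +y), stops at -0.74 and 0.74. Friction: 1 to 2 N at the handle, and 1 to 2 N more with the pin sliding on the ring. With the pin in a hole the arm has about 1 mm of play at the handle each way.
- tag_green: Green plastic button, 18 mm across and 12 mm high, origin at its underside, on the grey disc 129 mm from the pivot axis, 0.52 rad to the left or right of the start hole. It marks the wanted hole, which is in a dark steel shoe clamped to the ring at 100 mm radius; the shoes are set by hand, so the 11 mm hole is up to 0.09 rad (9 mm) either side of the tag's bearing.
- tag_red: Red plastic button like the green one, on the other side of the start hole. It marks the bearing that is not wanted.
- mug: Loose blue mug, 80 mm across, 90 mm high, origin at the centre of its underside. Not part of the work.
- handheld: Loose black handheld radio standing upright, 56 by 34 mm, 155 mm high with its stub aerial, origin at the centre of its underside. Not part of the work.
- screwdriver: Loose screwdriver lying on the table. Not part of the work.

How it is judged:
By the outcome, as a careful person would: the job done as asked, in the order asked, and still so for the second after the job is handed in, with the robot touching nothing.
It also fails if it takes over 45 s, if anything falls off the work surface, if the arm or the gripper's body presses on something with over 40 N, if the wrist force passes 120 N, or if a joint passes its speed limit or range.

## Working session

There is one attempt and no reset: what is moved stays moved. The work goes in short steps, Python scripts to look and compute and a tool call to move; the robot and the scene stay as the last step left them, time stands still between calls to the robot, and variables do not carry over. Pictures are saved under pics/ and viewed, at most 10 in all, crops included, and the job is handed in when it is done.

Besides the shell and the picture viewer there is one more tool, called after "Call:" by a JSON object that holds its "api" and its "payload". send_rows: Moves the arm, as the interface text tells. Its arguments: {"type":"object","properties":{"plan":{"type":"array"}},"required":["plan"]}

```bash
mkdir -p pics; cat > h.py <<'E'
import numpy as np, cv2
from cell import env
def params(n):
    p=env.camera_params(n); A=np.array(p["attitude"],float)
    if A.shape!=(3,3):
        from scipy.spatial.transform import Rotation as R
        A=R.from_euler('xyz',A).as_matrix() if A.size==3 else R.from_quat(A).as_matrix()
    return np.array(p["mtx"]),np.array(p["eye"]),A,p
def plane(n,uv,z,P=None):
    K,e,A,_=P or params(n)
    d=A@np.array([(uv[0]-K[0,2])/K[0,0],-(uv[1]-K[1,2])/K[1,1],-1.])
    return e+d*(z-e[2])/d[2]
def dep(n,uv,D,P=None):
    K,e,A,_=P or params(n); d=D[int(uv[1]),int(uv[0])]
    return e+A@(np.array([(uv[0]-K[0,2])/K[0,0],-(uv[1]-K[1,2])/K[1,1],-1.])*d)
E
python3 - <<'E'
from h import *
s=env.read_state(); print(s)
for n in("scene","side"):
    P=params(n); print(n,P[3])
    im,D=env.grab_frame(n); cv2.imwrite(f"pics/{n}0.png",im); np.save(f"{n}D.npy",D)
    h=cv2.cvtColor(im,cv2.COLOR_BGR2HSV)
    for c,lo,hi in(("green",(45,90,50),(85,255,255)),("red",(0,150,80),(8,255,255)),("blue",(95,120,50),(125,255,255)),("yellow",(22,120,120),(35,255,255))):
        k,l,st,ce=cv2.connectedComponentsWithStats(cv2.inRange(h,lo,hi))
        for i in range(1,k):
            if st[i,4]>12: print(c,st[i],ce[i].round(1),dep(n,ce[i],D,P).round(3))
E
```

```text
{'t': 0.0, 'joint_positions': array([-1.34109527,  0.47780662,  0.02235506,  1.55649603, -0.01151263,
        1.10930403, -0.08306563]), 'joint_velocities': array([-0.00127132,  0.00077311,  0.0013333 , -0.00113717,  0.00019092,
       -0.00087736,  0.00198853]), 'joint_efforts': array([ 1.60735271e-04, -5.96444285e+01,  1.60823710e+00, -2.81199110e+01,
        1.24725714e-02,  9.12841293e-03,  1.42596471e-05]), 'position': array([0.22352099, 0.63626171, 0.23030283]), 'tcp_rot': array([-3.13971193e+00,  1.36872034e-04,  2.80382799e+00]), 'contact_force': array([-0.03705088, -0.19161878,  0.24835795]), 'ft_torque': array([-0.03007616, -0.00875864,  0.0664609 ]), 'grip_force': 0.0, 'opening': 0.08523378563645902}
scene {'mtx': array([[439.71030833,   0.        , 252.77778589],
       [  0.        , 439.71030833, 195.35519469],
       [  0.        ,   0.        ,   1.        ]]), 'eye': array([1.66607767, 0.27814119, 0.86580037]), 'attitude': array([0.93728664, 0.01135089, 1.8082953 ])}
green [190 197   6   5  25] [192.6 198.8] [ 0.614 -0.185  0.023]
red [222 210   6   6  29] [224.7 212
[... 901 characters left out ...]
949,   0.        , 254.33702626],
       [  0.        , 406.42752949, 188.42694071],
       [  0.        ,   0.        ,   1.        ]]), 'eye': array([ 0.59887392, -1.0303433 ,  0.78422478]), 'attitude': array([ 0.96256918,  0.01292908, -0.03924021])}
green [248 237   7   7  36] [250.9 239.7] [ 0.613 -0.189  0.026]
red [294 208  17  26 195] [302.  220.4] [ 0.765 -0.112  0.025]
red [262 210   6   6  28] [264.4 212.2] [ 0.657 -0.067  0.025]
blue [192 124  26  29 416] [206.5 138.5] [0.462 0.347 0.062]
blue [232 212  30  13 188] [245.2 218. ] [ 0.599 -0.12   0.047]
yellow [279 131  16  20  30] [285.9 140.9] [ 0.774  0.428 -0.002]
yellow [249 203  10   4  17] [253.5 204.6] [ 0.623 -0.118  0.093]
```

```bash
python3 - <<'E'
from h import *
a=cv2.resize(cv2.imread("pics/scene0.png")[100:310,120:440],(800,525),interpolation=2);cv2.imwrite("pics/a.png",a)
b=cv2.resize(cv2.imread("pics/side0.png")[110:300,150:390],(758,600),interpolation=2);cv2.imwrite("pics/b.png",b)
E
```

```text
(no output)
```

View pics/a.png

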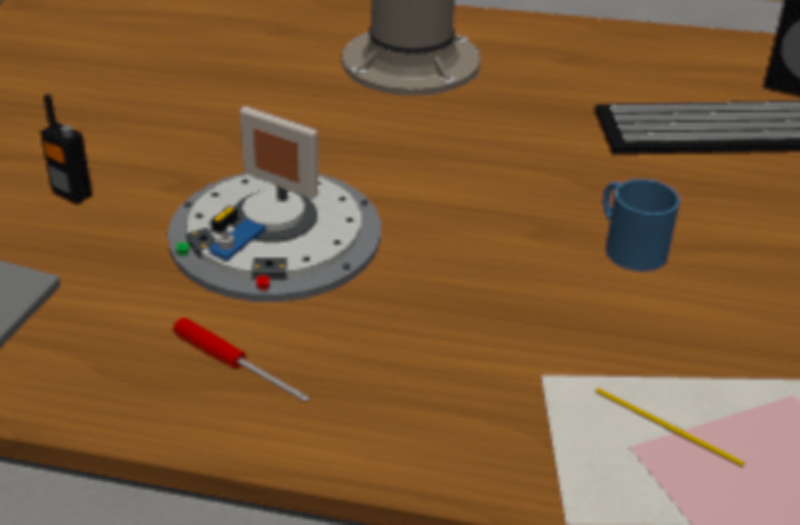

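View pics/b.png

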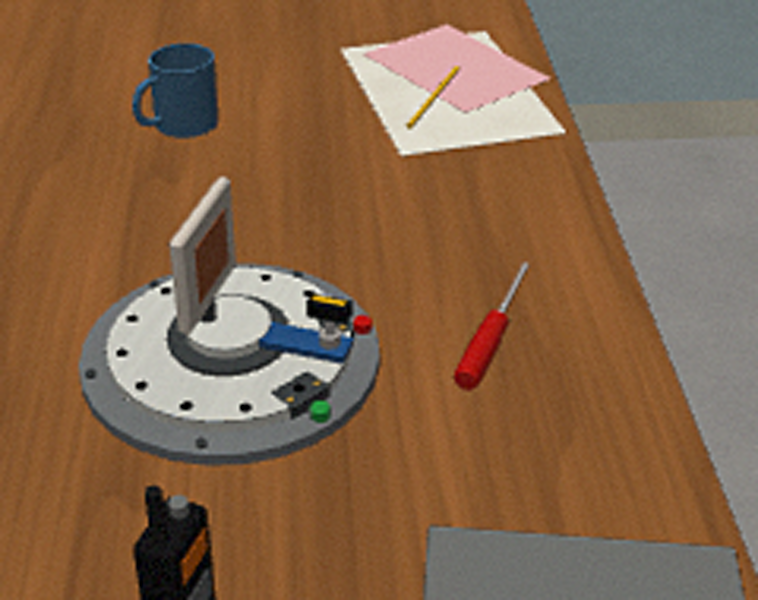

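The scene picture shows the turntable at about (275,230) in the crop, with the antenna at its centre, the T-handle at (224,215), the green shoe at (200,240) and the red one at (268,268). The side crop shows the handle at (330,305) and the green shoe's hole at (299,387). The green tag is clockwise from the start hole. I'm moving over the handle for a close look.

Call:
{"api": "send_rows", "payload": {"plan": [{"x": -0.027, "y": -0.025, "z": -0.002, "roll": 0, "jaw": 0}, {"x": -0.027, "y": -0.025, "z": -0.002, "roll": 0, "jaw": 0}, {"x": -0.027, "y": -0.025, "z": -0.002, "roll": 0, "jaw": 0}, {"x": -0.027, "y": -0.025, "z": -0.002, "roll": 0, "jaw": 0}, {"x": -0.027, "y": -0.025, "z": -0.002, "roll": 0, "jaw": 0}, {"x": -0.027, "y": -0.025, "z": -0.002, "roll": 0, "jaw": 0}, {"x": -0.027, "y": -0.025, "z": -0.002, "roll": 0, "jaw": 0}, {"x": -0.027, "y": -0.025, "z": -0.002, "roll": 0, "jaw": 0}, {"x": -0.027, "y": -0.025, "z": -0.002, "roll": 0, "jaw": 0}, {"x": -0.027, "y": -0.025, "z": -0.002, "roll": 0, "jaw": 0}]}}

```text
t: 0.93
position: [0.3959, 0.3096, 0.2512]
tcp_rot: [-3.141, -0.0, 2.804]
contact_force: [0.8, 0.3, -0.3]
opening: 0.0855
grip_force: 0.0
```

Call:
{"api": "send_rows", "payload": {"plan": [{"x": -0.027, "y": -0.025, "z": 0, "roll": 0, "jaw": 0}, {"x": -0.027, "y": -0.025, "z": 0, "roll": 0, "jaw": 0}, {"x": -0.027, "y": -0.025, "z": 0, "roll": 0, "jaw": 0}, {"x": -0.027, "y": -0.025, "z": 0, "roll": 0, "jaw": 0}, {"x": -0.027, "y": -0.025, "z": 0, "roll": 0, "jaw": 0}, {"x": -0.027, "y": -0.025, "z": 0, "roll": 0, "jaw": 0}, {"x": -0.027, "y": -0.025, "z": 0, "roll": 0, "jaw": 0}, {"x": -0.027, "y": -0.025, "z": 0, "roll": 0, "jaw": 0}, {"x": -0.027, "y": -0.025, "z": 0, "roll": 0, "jaw": 0}, {"x": -0.027, "y": -0.025, "z": 0, "roll": 0, "jaw": 0}]}}

```text
t: 1.77
position: [0.5677, -0.0155, 0.2511]
tcp_rot: [-3.141, -0.0, 2.804]
contact_force: [0.7, 0.1, -0.4]
opening: 0.0854
grip_force: 0.0
```

Call:
{"api": "send_rows", "payload": {"plan": [{"x": -0.027, "y": -0.025, "z": 0, "roll": 0, "jaw": 0}, {"x": -0.027, "y": -0.025, "z": 0, "roll": 0, "jaw": 0}, {"x": 0, "y": 0, "z": 0, "roll": 0, "jaw": 0}, {"x": 0, "y": 0, "z": 0, "roll": 0, "jaw": 0}]}}

```text
t: 2.1
position: [0.6018, -0.0817, 0.2507]
tcp_rot: [-3.14, -0.0, 2.799]
contact_force: [-0.9, 1.4, 0.2]
opening: 0.0857
grip_force: 0.0
```

```bash
python3 - <<'E'
from h import *
s=env.read_state(); print(s['t'],s['position'],s['tcp_rot'],s['contact_force'],s['joint_positions'])
P=params("wrist"); print(P[3]); np.save("wP.npy",np.array(P[:3],dtype=object),allow_pickle=True)
im,D=env.grab_frame("wrist"); cv2.imwrite("pics/w1.png",im); np.save("w1D.npy",D)
h=cv2.cvtColor(im,cv2.COLOR_BGR2HSV)
for c,lo,hi in(("green",(45,90,50),(85,255,255)),("red",(0,150,80),(8,255,255)),("yellow",(22,120,120),(35,255,255))):
    k,l,st,ce=cv2.connectedComponentsWithStats(cv2.inRange(h,lo,hi))
    for i in range(1,k):
        if st[i,4]>20: print(c,st[i],ce[i].round(1),dep("w",ce[i],D,P).round(4))
E
```

```text
2.1 [ 0.60180861 -0.08171753  0.25072813] [-3.14013439e+00 -4.13079489e-04  2.79904888e+00] [-0.92651422  1.37708474  0.21568365] [-0.29112189  0.36554164  0.42199474  1.72473942 -0.16462839  1.08729725
  1.41135519]
{'mtx': array([[345.26674573,   0.        , 254.63757228],
       [  0.        , 345.26674573, 188.30646668],
       [  0.        ,   0.        ,   1.        ]]), 'eye': array([ 0.53088426, -0.05693877,  0.39278796]), 'attitude': array([-0.2988091 ,  0.00167648,  1.22911131])}Traceback (most recent call last):
  File "<stdin>", line 3, in <module>
ValueError: could not broadcast input array from shape (3,3) into shape (3,)
```

```bash
cat > look.py <<'E'
import sys
from h import *
P=params("wrist")
im,D=env.grab_frame("wrist"); cv2.imwrite(f"pics/{sys.argv[1]}.png",im); np.save(f"{sys.argv[1]}D.npy",D)
import pickle; pickle.dump(P,open(f"{sys.argv[1]}P.pkl","wb"))
h=cv2.cvtColor(im,cv2.COLOR_BGR2HSV)
for c,lo,hi in(("green",(45,90,50),(85,255,255)),("red",(0,150,80),(8,255,255)),("yellow",(22,120,120),(35,255,255))):
    k,l,st,ce=cv2.connectedComponentsWithStats(cv2.inRange(h,lo,hi))
    for i in range(1,k):
        if st[i,4]>20: print(c,st[i],ce[i].round(1),dep("w",ce[i],D,P).round(4))
E
python3 look.py w1
```

```text
green [164 187  17  17 219] [172.3 194.8] [ 0.6135 -0.1847  0.0259]
red [279 189  15  16 185] [286.5 196.5] [ 0.6576 -0.065   0.0276]
red [ 248  268   82   27 1625] [287.8 281.1] [ 0.7631 -0.0972  0.0233]
yellow [219 192  10  33 278] [223.8 208. ] [ 0.6257 -0.1214  0.0944]
```

View pics/w1.png

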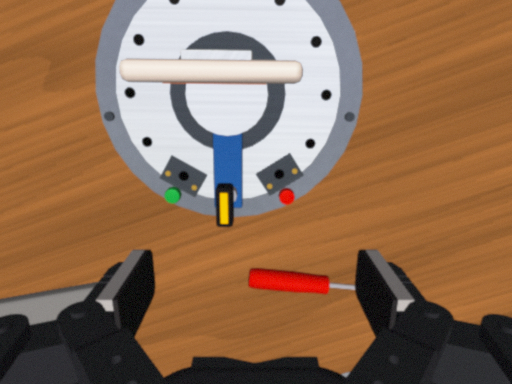

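The wrist picture shows the yellow line of the handle at (224,207), the green tag at (172,195), the green shoe at (183,175) with its hole near the centre, and the red shoe at (280,174). Next I measure the centre and the hole bearing.

```bash
cat > geo.py <<'E'
import pickle
from h import *
P=pickle.load(open("w1P.pkl","rb")); im=cv2.imread("pics/w1.png"); D=np.load("w1D.npy"); g=cv2.cvtColor(im,cv2.COLOR_BGR2GRAY)
# ring holes -> blobs of dark, on plane z=.0285
m=cv2.inRange(g,0,45); k,l,st,ce=cv2.connectedComponentsWithStats(m)
pts=[]
for i in range(1,k):
    if 25<st[i,4]<200 and st[i,1]<240:
        w=plane("w",ce[i],.0285 if st[i,4] else 0,P); print(st[i],ce[i].round(1),w.round(4)); pts.append(w[:2])
pts=np.array(pts)
G=plane("w",(172.3,194.8),.026,P)[:2]; R=plane("w",(286.5,196.5),.026,P)[:2]; H=plane("w",(223.8,207.5),.094,P)[:2]
mid=(G+R)/2; d=(R-G)/np.linalg.norm(R-G); c=mid+.129*np.cos(.52)*np.array([-d[1],d[0]])
print("G",G,"R",R,"H",H,"c",c, np.linalg.norm(R-G), np.linalg.norm(H-c))
A=lambda p:np.arctan2(*(p-c)[::-1])
print("bearing handle",A(H),"mid",A(mid))
for p in pts: print(p.round(4),np.linalg.norm(p-c).round(4),(A(p)-A(H)).round(4))
# antenna top
v,u=np.where(D[50:90,110:310]<.33); print("antenna z", max((dep("w",(200+0,y),D,P)[2]) for y in range(55,85)), [dep("w",q,D,P).round(3) for q in((125,70),(298,72),(210,80))])
cv2.imwrite("pics/shoe.png",cv2.resize(im[130:230,140:320],(720,400),interpolation=2))
E
python3 geo.py
```

```text
[135  35   8   9  59] [138.5  39.3] [ 0.4553 -0.1509  0.0285]
[312  37   8   9  54] [315.8  41.2] [0.5149 0.0114 0.0285]
[126  89   8   8  52] [129.5  92.3] [ 0.4975 -0.1809  0.0285]
[322  91   8   8  49] [325.9  94.5] [0.5665 0.0068 0.0285]
[144 138   7   7  43] [146.9 141.1] [ 0.5489 -0.1852  0.0285]
[307 140   7   7  40] [309.9 143. ] [ 0.6087 -0.023   0.0285]
[179 171  10  10  72] [183.3 175.4] [ 0.5964 -0.1636  0.0285]
[274 170  10   9  68] [278.9 173.9] [ 0.6298 -0.0647  0.0285]
G [ 0.61347518 -0.18471214] R [ 0.65810906 -0.06497511] H [ 0.62536078 -0.12122764] c [ 0.53089446 -0.08574136] 0.12778552005567134 0.10091165515146586
bearing handle -0.3593404653033658 mid -0.3568105167195799
[ 0.4553 -0.1509] 0.0998 -2.0712
[0.5149 0.0114] 0.0985 2.0935
[ 0.4975 -0.1809] 0.1008 -1.5493
[0.5665 0.0068] 0.0992 1.5626
[ 0.5489 -0.1852] 0.1011 -1.0326
[ 0.6087 -0.023 ] 0.0999 1.0379
[ 0.5964 -0.1636] 0.1017 -0.5115
[ 0.6298 -0.0647] 0.1011 0.5687
antenna z 0.17088678105146368 [array([ 0.498, -0.13 ,  0.17 ]), array([ 0.534, -0.03 ,  0.168]), array([ 0.52 , -0.083,  0.168])]
```

View pics/shoe.png

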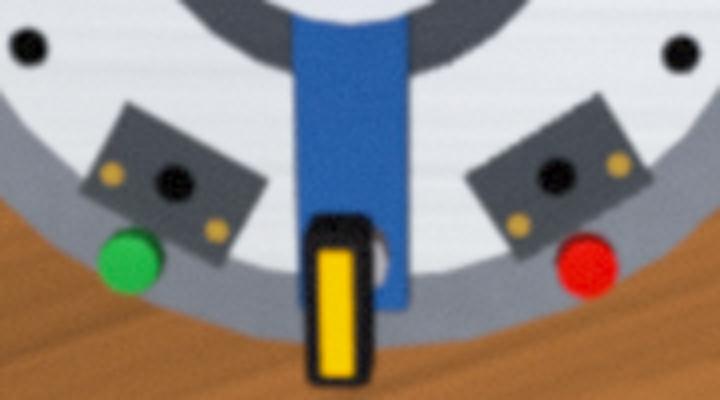

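Call:
{"api": "send_rows", "payload": {"plan": [{"x": -0.0355, "y": -0.0293, "z": 0, "roll": 0.015, "jaw": 0}, {"x": 0, "y": 0, "z": 0.03, "roll": 0, "jaw": 0}, {"x": 0, "y": 0, "z": 0.03, "roll": 0, "jaw": 0}, {"x": 0, "y": 0, "z": 0.03, "roll": 0, "jaw": 0}, {"x": 0, "y": 0, "z": 0.02, "roll": 0, "jaw": 0}, {"x": 0, "y": 0, "z": 0, "roll": 0, "jaw": 0}, {"x": 0, "y": 0, "z": 0, "roll": 0, "jaw": 0}]}}

```text
t: 2.73
position: [0.6226, -0.1127, 0.1406]
tcp_rot: [-3.142, -0.003, 2.791]
contact_force: [0.4, -0.2, -0.1]
opening: 0.0852
grip_force: 0.0
```

```bash
python3 - <<'E'
from h import *
s=env.read_state(); print(s['position'],s['tcp_rot'],s['contact_force'])
E
python3 look.py w2
```

```text
[ 0.62257339 -0.11274815  0.1406304 ] [-3.14156720e+00 -2.68769399e-03  2.79087021e+00] [ 0.35091495 -0.17655436 -0.07619858]
green [154 192  24  24 435] [165.6 203.3] [ 0.6133 -0.1846  0.0264]
red [316 193  23  24 396] [326.9 204.4] [ 0.658  -0.0656  0.0257]
red [ 271  301  105   36 2789] [319.4 318.5] [ 0.7605 -0.1024  0.0226]
yellow [237 202  13  49 627] [243.  225.7] [ 0.6257 -0.1219  0.0939]
```

Call:
{"api": "send_rows", "payload": {"plan": [{"x": -0.0057, "y": -0.0073, "z": 0.01, "roll": 0.008, "jaw": 0}, {"x": 0, "y": 0, "z": 0.02, "roll": 0, "jaw": 0}, {"x": 0, "y": 0, "z": 0.02, "roll": 0, "jaw": 0}, {"x": 0, "y": 0, "z": 0.018, "roll": 0, "jaw": 0}, {"x": 0, "y": 0, "z": 0.004, "roll": 0, "jaw": 0}, {"x": 0, "y": 0, "z": 0, "roll": 0, "jaw": 0}, {"x": 0, "y": 0, "z": 0, "roll": 0, "jaw": 0}, {"x": 0, "y": 0, "z": 0, "roll": 0, "jaw": 0}]}}

```text
t: 3.45
position: [0.6274, -0.1239, 0.0709]
tcp_rot: [3.141, 0.003, 2.78]
contact_force: [0.9, 1.5, -0.4]
opening: 0.0855
grip_force: 0.0
```

```bash
python3 - <<'E'
from h import *
s=env.read_state(); print(s['position'],s['tcp_rot'],s['contact_force'])
E
python3 look.py w3
```

```text
[ 0.62740153 -0.12389875  0.07090071] [3.14096241e+00 2.64843772e-03 2.78039498e+00] [ 0.88217858  1.51449593 -0.43957489]
green [135 214  33  32 770] [150.7 229.9] [ 0.6132 -0.1843  0.0265]
red [350 213  33  32 727] [366.  229.2] [ 0.6575 -0.0659  0.0263]
red [ 289  347   76   31 1142] [331.  358.2] [ 0.7499 -0.1132  0.0163]
yellow [ 250  242   20   69 1330] [259.8 275.7] [ 0.6252 -0.1215  0.0943]
```

View pics/w3.png

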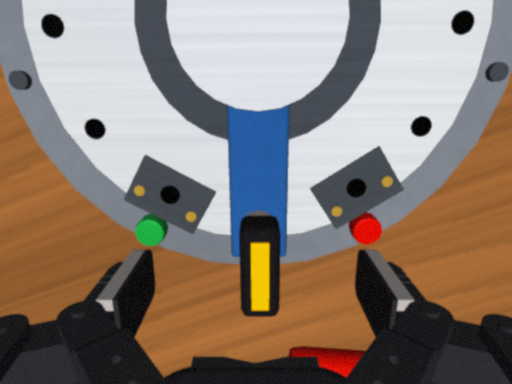

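The handle's yellow line at (260,276) stands between the open fingers at x≈140 and 370, and the green shoe's hole is at (170,194). I'm centring a little and closing.

Call:
{"api": "send_rows", "payload": {"plan": [{"x": 0.002, "y": 0.0015, "z": 0.003, "roll": 0, "jaw": 0}, {"x": 0, "y": 0, "z": 0, "roll": 0, "jaw": 0.5}, {"x": 0, "y": 0, "z": 0, "roll": 0, "jaw": 0.7}, {"x": 0, "y": 0, "z": 0, "roll": 0, "jaw": 1}, {"x": 0, "y": 0, "z": 0, "roll": 0, "jaw": 1}, {"x": 0, "y": 0, "z": 0, "roll": 0, "jaw": 1}, {"x": 0, "y": 0, "z": 0, "roll": 0, "jaw": 1}, {"x": 0, "y": 0, "z": 0, "roll": 0, "jaw": 1}, {"x": 0, "y": 0, "z": 0, "roll": 0, "jaw": 1}]}}

```text
t: 4.25
position: [0.625, -0.1213, 0.0665]
tcp_rot: [3.141, 0.0, 2.781]
contact_force: [-0.4, 0.9, 2.8]
opening: 0.0152
grip_force: 58.8
```

```bash
python3 - <<'E'
from h import *
import pickle
s=env.read_state(); print(s['position'],s['tcp_rot'],s['contact_force'],s['opening'],s['grip_force'])
P=pickle.load(open("w3P.pkl","rb"))
g=cv2.cvtColor(cv2.imread("pics/w3.png"),cv2.COLOR_BGR2GRAY)
k,l,st,ce=cv2.connectedComponentsWithStats(cv2.inRange(g,0,45))
pts=[]
for i in range(1,k):
    if 60<st[i,4]<600 and st[i,1]<220: pts.append(plane("w",ce[i],.0285,P)[:2]); print(st[i],pts[-1].round(4))
c0=np.array([.5309,-.0857]);H=np.array([.6254,-.1214])
for p in pts:
  print(np.linalg.norm(p-c0),np.angle(complex(*(p-c0))/complex(*(H-c0))))
E
```

```text
[ 0.6249552 -0.1213223  0.0664839] [3.14149886e+00 1.43710123e-04 2.78080247e+00] [-0.37568742  0.90456596  2.78684882] 0.015243468770834143 58.76654505729675
[452  12  21  22 345] [0.5666 0.0063]
[ 43  15  20  22 346] [ 0.4977 -0.181 ]
[412 117  19  18 259] [ 0.6088 -0.0235]
[ 86 120  18  18 260] [ 0.5491 -0.1858]
[346 179  20  19 287] [ 0.6298 -0.0649]
[160 186  20  18 282] [ 0.5967 -0.164 ]
0.09869125236798099 1.5616758643560864
0.10090713057771555 -1.5450170423966205
0.09967824282401011 1.035442114436971
0.10170263912369241 -1.0294699022508031
0.10103194321869804 0.568373868209084
0.10230475100580999 -0.5103737646210512
```

Call:
{"api": "send_rows", "payload": {"plan": [{"x": 0, "y": 0, "z": -0.003, "roll": 0, "jaw": 1}, {"x": 0, "y": 0, "z": -0.003, "roll": 0, "jaw": 1}, {"x": 0, "y": 0, "z": -0.003, "roll": 0, "jaw": 1}, {"x": 0, "y": 0, "z": -0.0025, "roll": 0, "jaw": 1}, {"x": 0, "y": 0, "z": 0, "roll": 0, "jaw": 1}, {"x": 0, "y": 0, "z": 0, "roll": 0, "jaw": 1}, {"x": 0, "y": 0, "z": 0, "roll": 0, "jaw": 1}]}}

```text
t: 4.83
position: [0.6248, -0.1213, 0.0775]
tcp_rot: [-3.141, -0.0, 2.781]
contact_force: [4.0, -1.1, -12.5]
opening: 0.0151
grip_force: 58.5
```

Call:
{"api": "send_rows", "payload": {"plan": [{"x": 0.0, "y": -0.002, "z": 0, "roll": 0.02, "jaw": 1}, {"x": 0.0001, "y": -0.004, "z": 0, "roll": 0.04, "jaw": 1}, {"x": 0.0001, "y": -0.004, "z": 0, "roll": 0.04, "jaw": 1}, {"x": 0.0001, "y": -0.004, "z": 0, "roll": 0.04, "jaw": 1}]}}

```text
t: 5.17
position: [0.6189, -0.1341, 0.0776]
tcp_rot: [3.141, -0.0, 2.638]
contact_force: [4.0, -0.2, -10.8]
opening: 0.0151
grip_force: 58.6
```

Call:
{"api": "send_rows", "payload": {"plan": [{"x": 0.0001, "y": -0.004, "z": 0, "roll": 0.04, "jaw": 1}, {"x": 0.0001, "y": -0.004, "z": 0, "roll": 0.04, "jaw": 1}, {"x": 0.0001, "y": -0.004, "z": 0, "roll": 0.04, "jaw": 1}, {"x": 0.0001, "y": -0.004, "z": 0, "roll": 0.04, "jaw": 1}, {"x": 0.0001, "y": -0.004, "z": 0, "roll": 0.04, "jaw": 1}, {"x": 0.0001, "y": -0.004, "z": 0, "roll": 0.04, "jaw": 1}, {"x": 0.0001, "y": -0.004, "z": 0, "roll": 0.04, "jaw": 1}, {"x": 0, "y": 0, "z": 0, "roll": 0, "jaw": 1}, {"x": 0, "y": 0, "z": 0, "roll": 0, "jaw": 1}]}}

```text
t: 5.92
position: [0.6022, -0.1565, 0.0778]
tcp_rot: [3.142, 0.0, 2.36]
contact_force: [3.7, -2.0, -11.0]
opening: 0.0151
grip_force: 58.7
```

```bash
python3 look.py w4; python3 - <<'E'
from h import *
s=env.read_state(); print(s['position'],s['tcp_rot'],s['contact_force'])
c=np.array([.5312,-.0870]); p=s['position'][:2]-c; print(np.linalg.norm(p),np.arctan2(p[1],p[0])+.3505)
E
```

```text
red [415 158  36  31 786] [433.8 173.2] [ 0.6577 -0.066   0.0259]
red [ 410  282  102   58 3341] [470.1 312. ] [ 0.757  -0.1052  0.0211]
yellow [ 245  256   20   70 1377] [254.5 290.1] [ 0.6029 -0.1579  0.1047]
[ 0.60220875 -0.15638259  0.07774376] [-3.14154369e+00  9.18282316e-05  2.36106861e+00] [  3.47321964  -2.62967239 -10.59298445]
0.09927832918413554 -0.4233155944617473
```

View pics/w4.png

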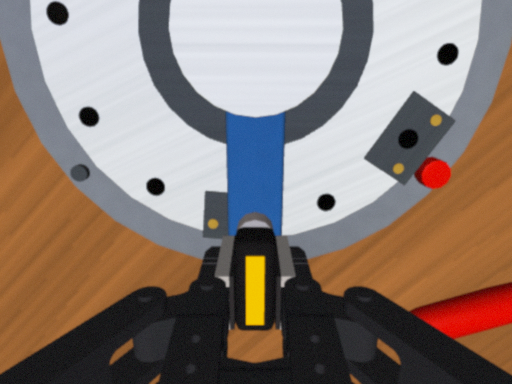

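The wrist picture shows the arm part-way: handle held at (255,290), the green shoe's left end at (215,215), its hole still hidden under the arm and about 9 mm further on. I go 5 mm more, lower the pin onto the shoe and loosen the fingers.

Call:
{"api": "send_rows", "payload": {"plan": [{"x": 0.0, "y": -0.003, "z": 0, "roll": 0.03, "jaw": 1}, {"x": 0.0, "y": -0.002, "z": 0, "roll": 0.02, "jaw": 1}, {"x": 0, "y": 0, "z": 0.0015, "roll": 0, "jaw": 1}, {"x": 0, "y": 0, "z": 0, "roll": 0, "jaw": 1}, {"x": 0, "y": 0, "z": 0, "roll": 0, "jaw": 1}]}}

```text
t: 6.38
position: [0.5986, -0.1598, 0.0762]
tcp_rot: [-3.142, -0.0, 2.311]
contact_force: [3.5, -1.5, -11.6]
opening: 0.015
grip_force: 58.8
```

Call:
{"api": "send_rows", "payload": {"plan": [{"x": 0, "y": 0, "z": 0, "roll": 0, "jaw": 0.74}, {"x": 0, "y": 0, "z": 0, "roll": 0, "jaw": 0.74}, {"x": 0, "y": 0, "z": 0, "roll": 0, "jaw": 0.74}, {"x": 0, "y": 0, "z": 0, "roll": 0, "jaw": 0.74}]}}

```text
t: 6.72
position: [0.5988, -0.1597, 0.0769]
tcp_rot: [3.141, 0.0, 2.311]
contact_force: [1.1, -0.1, 0.5]
opening: 0.0219
grip_force: 0.0
```

```bash
python3 look.py w5; python3 - <<'E'
from h import *
s=env.read_state(); print(s['position'],s['tcp_rot'],s['contact_force'],s['opening'])
c=np.array([.5312,-.0870]); p=s['position'][:2]-c; print(np.linalg.norm(p),np.arctan2(p[1],p[0])+.3505)
E
```

```text
red [423 149  36  32 805] [441.7 164.9] [ 0.6577 -0.066   0.026 ]
red [ 420  276   92   61 3291] [472.2 307.4] [ 0.7534 -0.1129  0.021 ]
yellow [ 245  254   20   69 1330] [254.2 287.4] [ 0.5991 -0.161   0.1025]
[ 0.59872489 -0.15965962  0.07682108] [ 3.14111854e+00 -1.26582864e-06  2.31117507e+00] [ 0.74102039 -0.14641791  0.44887828] 0.02205974352792952
0.09919189191299582 -0.4715101791229572
```

Call:
{"api": "send_rows", "payload": {"plan": [{"x": 0, "y": -0.001, "z": 0, "roll": 0.01, "jaw": 0.74}, {"x": 0, "y": -0.001, "z": 0, "roll": 0.01, "jaw": 0.74}, {"x": 0, "y": -0.001, "z": 0, "roll": 0.01, "jaw": 0.74}, {"x": 0, "y": -0.001, "z": 0, "roll": 0.01, "jaw": 0.74}, {"x": 0, "y": -0.001, "z": 0, "roll": 0.01, "jaw": 0.74}, {"x": 0, "y": 0, "z": 0, "roll": 0, "jaw": 0.74}]}}

```text
t: 7.27
position: [0.5958, -0.162, 0.0764]
tcp_rot: [3.14, 0.0, 2.261]
contact_force: [3.3, 3.2, -2.0]
opening: 0.0223
grip_force: 2.3
```

```bash
python3 look.py w6; python3 - <<'E'
from h import *
s=env.read_state(); print(s['position'],s['tcp_rot'],s['contact_force'],s['opening'])
c=np.array([.5312,-.0870]); p=s['position'][:2]-c; print(np.linalg.norm(p),np.arctan2(p[1],p[0])+.3505)
E
```

```text
red [428 140  37  33 835] [447.2 156. ] [ 0.6574 -0.066   0.0264]
red [ 432  268   80   65 3129] [475.4 302.6] [ 0.7505 -0.1191  0.0215]
yellow [ 252  254   21   70 1344] [262.3 288.3] [ 0.5982 -0.161   0.1033]
[ 0.59577597 -0.16206873  0.07634951] [3.14014078e+00 2.39799646e-04 2.26159577e+00] [ 2.77917605  3.12863807 -1.47243064] 0.0220604327586764
0.09902206582168713 -0.509896178762705
```

Call:
{"api": "send_rows", "payload": {"plan": [{"x": 0, "y": -0.001, "z": 0, "roll": 0.01, "jaw": 0.74}, {"x": 0, "y": -0.001, "z": 0, "roll": 0.01, "jaw": 0.74}, {"x": 0, "y": 0, "z": 0, "roll": 0, "jaw": 0.74}]}}

```text
t: 7.57
position: [0.5928, -0.1647, 0.0762]
tcp_rot: [-3.141, -0.0, 2.24]
contact_force: [1.0, 2.5, 1.1]
opening: 0.0222
grip_force: 1.4
```

```bash
python3 look.py w7|tail -1
```

```text
yellow [ 252  244   20   66 1228] [262.1 276.1] [ 0.5958 -0.1641  0.0934]
```

The yellow line has dropped to 0.0934 m, so the pin has snapped in. I centre the fingers, open and lift clear.

Call:
{"api": "send_rows", "payload": {"plan": [{"x": 0, "y": 0.0025, "z": 0, "roll": 0, "jaw": 0.74}, {"x": 0, "y": 0, "z": 0, "roll": 0, "jaw": 0.4}, {"x": 0, "y": 0, "z": 0, "roll": 0, "jaw": 0.2}, {"x": 0, "y": 0, "z": 0, "roll": 0, "jaw": 0.2}, {"x": 0, "y": 0, "z": -0.01, "roll": 0, "jaw": 0.2}, {"x": 0, "y": 0, "z": -0.03, "roll": 0, "jaw": 0.2}, {"x": 0, "y": 0, "z": -0.04, "roll": 0, "jaw": 0.2}, {"x": 0, "y": 0, "z": -0.04, "roll": 0, "jaw": 0.2}, {"x": 0, "y": 0, "z": -0.03, "roll": 0, "jaw": 0.2}, {"x": 0, "y": 0, "z": 0, "roll": 0, "jaw": 0.2}]}}

```text
t: 8.45
position: [0.5986, -0.1649, 0.2341]
tcp_rot: [3.134, 0.009, 2.24]
contact_force: [0.0, -0.9, 0.5]
opening: 0.0684
grip_force: 0.0
```

```bash
python3 look.py w8; python3 -c "
from h import *
s=env.read_state(); print(s['position'],s['contact_force'])"
```

```text
red [353 107  19  17 246] [362.1 115.5] [ 0.6579 -0.0657  0.0267]
red [ 365  173   95   55 2124] [411.7 200.1] [ 0.7639 -0.0973  0.0236]
yellow [247 153  10  36 339] [251.7 170.1] [ 0.5955 -0.1641  0.0934]
[ 0.59728255 -0.16401665  0.23090147] [ 0.20507657  0.12628363 -1.06555864]
```

View pics/w8.png

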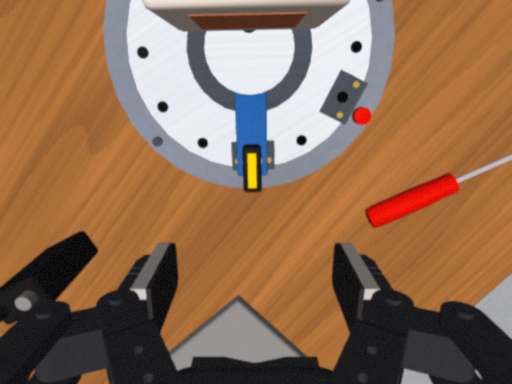

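The last picture shows the blue arm centred on the green shoe, with the handle at (252,170) down at its home height. The fingers are open and clear, and the radio at (50,280) and the screwdriver at (412,200) are undisturbed.

```bash
python3 -c "
from cell import env
print(env.finish_job())"
```

```text
the job is handed in; nothing more can be done
None
```

I swung the arm one hole round to the green tag, where the pin snapped in. The handle is down at its starting height, within 1 mm by the camera. I let go and handed the job in after about 8.5 s; the gripper never went near the mug, radio or screwdriver.

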